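# Finish packing a food parcel at the collection table

### The arm

A 7-joint arm with a two-finger parallel gripper is mounted at the origin on the work surface. World frame = base frame: x ahead of the robot, y to its left, z up, the work surface at z = 0. Lengths are in mm, angles in rad, forces in N, time in s.
With the tool pointing down it reaches from about 400 to 875 mm from the base axis. Payload 4.4 kg.
Tool frame: the origin (TCP) lies between the finger pads; the fingertips stand 22 mm ahead of it and the grasp point (between the pads) lies 3 mm ahead of it; z points along the fingers, y is the line along which they close (so a half turn about z gives the same grasp; the last joint's range is limited). The gripper opens to 85 mm and grips with 20 to 120 N. Pads are 22 mm wide; open, the fingers measure 114 mm over their backs; the gripper's body (76 mm by 85 mm) begins 54 mm behind the grasp point. The pads swing forward as they close: fully open they stand 13 mm farther back than shut.
Start: joints at [-1.229, 0.628, 0.038, 1.517, -0.027, 0.996, -0.02], TCP at [257.763, 596.721, 253.313] pointing down, gripper open.
Joint ranges: [-3.06, 3.06], [-0.37, 2.12], [-1.25, 1.32], [0.18, 2.47], [-1.1, 4.24], [0.23, 1.98], [-2.94, 2.94]. Speed limits (rad/s): [2.57, 2.57, 3.14, 3.14, 3.14, 3.14, 3.14].

### API

Orientations are given as [roll, pitch, yaw] about the fixed x, y, z axes, in that order (R = Rz(yaw) Ry(pitch) Rx(roll)).
In Python, from cell import ctrl gives the robot as it stands.
- The arm moves only by the tool step_arm, never from a script. Its argument "plan" is a list of rows, each an object of numbers: "dx", "dy", "dz": the shift along the tool's x, y, z scaled (see below); "ax", "ay", "az": the turn, a rotation vector about the tool's x, y, z scaled (see below); "gripper": the opening, from 0 (shut) to 1 (fully open). A call has 1 to 20 rows; each row shifts and turns the commanded pose from where the row before left it, along the tool's axes as they then stand; what a row does not reach is not made up. The controller multiplies each number of a shift by 0.3 m and each number of a turn by 90 degrees. A row lasts 1/8 s, in which the tool goes at most 62.5 mm and 10.7 degrees, less where a joint would pass 70% of its speed; a pose out of reach is approached as far as the arm can. A call with a number of a shift or a turn outside -1 to 1 is refused whole. A call with a gripper value outside its range is refused whole. The fingers move at their own pace and stop on an object; the grip force is fixed at half the most. Time passes only in rows, so rows that do not move let the fingers close. It gives the time, the measured TCP pose, the force, the opening and the grip force at its end, in the units of the state.
- ctrl.read_state(): the state, without advancing time (a new reading comes with each control period).
- ctrl.get_image(name): name is "side" or "top"; returns a dict with "color" (400x640x3 uint8, red, green, blue), "range_z" (400x640 float32, mm along the optical axis (not along the pixel's ray), 0 where there is no reading), "fx", "fy", "cx", "cy" (pixels), "T" (4x4, takes a point from camera to world coordinates). Camera axes: x right, y down, z forward; pixel columns grow to the right and rows downward; lengths in mm; the calibration is good to about 2 mm. A picture is of the moment at which its call begins.
- ctrl.finish_job(): hands the job in; it is judged then, once.
The state is a dict: "clock": time; "qpos": joint angles; "qd": joint speeds; "tau": joint torques, N m; "eef_pos": TCP position; "tool_rot": TCP orientation; "force": force on the tool from outside, world axes, zero at the start; "torque": the same for the moment, N m; "width": finger opening in mm; "gripper_force": force on a finger pad.
Only numpy, scipy, OpenCV 4.12 (cv2) and the standard library are available. Lean on these libraries where they do the work, as an engineer would, in place of code of your own. Each camera call takes 0.05 s, during which the arm holds its last target. There are 200 camera calls.

### The job

Finish packing the food parcel in the divided crate: stand the large tin in the compartment directly in front of the sauce bottle (on the robot's side of it), the jam jar directly in front of the salt drum, and the drink carton in the compartment between bottle and drum, then stack the flat fish tin centrally on top of the large tin. Set everything down gently and upright, fully down on the compartment floors, and let go. Leave the things already packed, and the noodle cup and slim can on the table, as they stand.

Things in the scene. Friction and masses are not known exactly. Their poses are not given: they have to be found in the camera images.
- crate: Yellow shallow divided crate, fixed, 200 (x) by 298 mm (y). Origin: centre of its underside, on the table; x points away from the robot (turned up to 15 degrees), y left, z up. Two rows of three 94 mm square compartments, centres at x = -49 (near row) or +49 mm (far row), y = +98, 0 or -98 mm in its frame. Floor 4 mm thick; above the table the rim is 46 mm high, the dividers 38 mm.
- sauce_bottle_mid (a point): Small amber glass bottle with a black cap, 50 mm in diameter and 118 mm tall, already standing in an end compartment of the crate's far row. Point: on its axis, half-way up (59 mm above its underside); z up along its axis; its yaw means nothing (round). Stays where it is.
- salt_drum_mid (a point): Round cardboard drum with a white plastic lid, 62 mm in diameter and 88 mm tall, already standing in the other end compartment of the far row. Point: on its axis, half-way up (44 mm); z up along its axis; its yaw means nothing (round). Stays where it is.
- tea_packet_mid (a point): Cardboard tea packet, 45 mm (its x) by 62 mm (its y) and 75 mm tall, already standing in the middle compartment of the near row. Point: its centre (37.5 mm up), z up. Stays where it is.
- large_tin_mid (a point): Large round food tin, steel with a paper label and a ring-pull end, 66 mm in diameter and 95 mm tall, 0.27 to 0.47 kg, standing on the table. Point: its centre, half-way up (47.5 mm); z up along its axis; its yaw means nothing (round). Its top is flat enough to stack on.
- jam_jar_mid (a point): Glass jam jar with a brass-coloured screw lid, 62 mm in diameter over the body (lid 60 mm, from 70 mm up to the top), 88 mm tall, 0.21 to 0.36 kg, standing on the table. Point: its centre, half-way up (44 mm); z up along its axis; its yaw means nothing (round).
- carton_mid (a point): Brick-shaped drink carton with a low white cap disc on its flat top, 45 mm (its x) by 60 mm (its y) and 98 mm tall, 0.16 to 0.29 kg, standing on the table at any yaw. Point: its centre, half-way up (49 mm), z up.
- flat_tin_mid (a point): Flat fish tin, steel, rectangular with rounded corners, 76 mm (its x) by 54 mm (its y) and 26 mm tall, 0.08 to 0.15 kg, lying flat on the table, ring-pull up, at any yaw. Point: its centre, half-way up (13 mm), z up.
- noodle_cup_mid (a point): Bystander: white instant-noodle cup with a paper lid, 66 mm in diameter at the foot and 91 mm at the rim, 98 mm tall, among the things on the table. Point: half-way up (49 mm), z up. Leave alone.
- slim_can_mid (a point): Bystander: slim coffee can, dark brown with an aluminium top, 52 mm in diameter and 105 mm tall, among the things on the table. Point: half-way up (52 mm), z up. Leave alone.
Things that resemble listed ones, but are neither listed nor needed, are in the scene too. What is shaped like the part that bears carton_mid but purple is not meant.

How it is judged (in metres and radians):
At the end, for the whole second after the job is handed in: Large tin in front of the bottle, jam jar in front of the drum, carton between them: each upright (0.12 rad), on its compartment floor (6 mm), within 22 mm of its centre; flat tin flat on the large tin, centres within 12 mm; packed things upright; all released and at rest (((y of sauce_bottle_mid in the frame of crate above 0 m and x of large_tin_mid in the frame of crate between -0.071 and -0.027 m and y of large_tin_mid in the frame of crate between 0.076 and 0.12 m and x of jam_jar_mid in the frame of crate between -0.071 and -0.027 m and y of jam_jar_mid in the frame of crate between -0.12 and -0.076 m) or (y of sauce_bottle_mid in the frame of crate below 0 m and x of large_tin_mid in the frame of crate between -0.071 and -0.027 m and y of large_tin_mid in the frame of crate between -0.12 and -0.076 m and x of jam_jar_mid in the frame of crate between -0.071 and -0.027 m and y of jam_jar_mid in the frame of crate between 0.076 and 0.12 m)) and x of carton_mid in the frame of crate between 0.027 and 0.071 m and y of carton_mid in the frame of crate between -0.022 and 0.022 m and z of large_tin_mid in the frame of crate between 0.0455 and 0.0575 m and angle between each of large_tin_mid, jam_jar_mid, carton_mid, flat_tin_mid, sauce_bottle_mid, salt_drum_mid, tea_packet_mid's own z axis and vertical below 0.12 rad and z of jam_jar_mid in the frame of crate between 0.042 and 0.054 m and z of carton_mid in the frame of crate between 0.047 and 0.059 m and horizontal distance between flat_tin_mid and large_tin_mid below 0.012 m and z of flat_tin_mid in the frame of large_tin_mid between 0.0565 and 0.0645 m and linear speed of each of large_tin, jam_jar, carton, flat_tin below 0.02 m/s); the robot touches nothing.
It fails at once if a thing already packed is shifted by more than 20 mm or knocked over (distance of any of sauce_bottle_mid, salt_drum_mid, tea_packet_mid from where it was at the start of the episode above 0.02 m or angle between any of sauce_bottle_mid, salt_drum_mid, tea_packet_mid's own z axis and vertical above 0.35 rad).
It fails at once if the noodle cup or the slim can is shifted by more than 20 mm or knocked over (distance of any of noodle_cup_mid, slim_can_mid from where it was at the start of the episode above 0.02 m or angle between any of noodle_cup_mid, slim_can_mid's own z axis and vertical above 0.35 rad).
It fails at once if a thing is dropped: it falls free faster than 0.6 m/s (from about 20 mm) ((linear speed of large_tin above 0.6 m/s and not (contact force between large_tin and the fingers above 0.05 N)) or (linear speed of jam_jar above 0.6 m/s and not (contact force between jam_jar and the fingers above 0.05 N)) or (linear speed of carton above 0.6 m/s and not (contact force between carton and the fingers above 0.05 N)) or (linear speed of flat_tin above 0.6 m/s and not (contact force between flat_tin and the fingers above 0.05 N))).
It also fails if it takes over 115 s, if anything falls off the work surface, if the arm or the gripper's body presses on something with over 40 N, if the wrist force passes 120 N, or if a joint passes its speed limit or range.

## Working session

There is one attempt and no reset: what is moved stays moved. The work goes in short steps, Python scripts to look and compute and a tool call to move; the robot and the scene stay as the last step left them, time stands still between calls to the robot, and variables do not carry over. Pictures are saved under pics/ and viewed, at most 14 in all, crops included, and the job is handed in when it is done.

Besides the shell and the picture viewer there is one more tool, called after "Request:" by a JSON object that holds its "name" and its "arguments", one argument or row to a line. step_arm: Moves the arm, as the interface text tells. Shifts and turns lie within -1 to 1; 1 stands for 0.3 m of shift or 90 degrees of turn. Its arguments: {"type":"object","properties":{"plan":{"type":"array"}},"required":["plan"]}

```bash
mkdir -p pics; ls; python3 - <<'E'
from cell import ctrl
import cv2,numpy as np
s=ctrl.read_state();print(s)
for n in("top","side"):
    d=ctrl.get_image(n);cv2.imwrite(f"pics/{n}0.png",d["color"][:,:,::-1]);np.savez(f"/tmp/{n}0.npz",**d)
    print(n,d["fx"],d["fy"],d["cx"],d["cy"],np.round(d["T"],3))
E
```

```text
pics
{'clock': 0.0, 'qpos': array([-1.22877461,  0.62933816,  0.03844577,  1.51836919, -0.02699439,
        0.99632632, -0.0200219 ]), 'qd': array([ 1.36348292e-03,  7.47045549e-04, -1.88971903e-03, -1.34645674e-03,
       -5.09690850e-04, -1.09943458e-03,  6.75667158e-05]), 'tau': array([-2.54666829e-04, -5.63404119e+01,  1.22622963e+00, -1.93448675e+01,
        1.10331227e-02,  1.06277075e-02, -6.18609931e-06]), 'eef_pos': array([257.538414  , 596.15763956, 252.39392761]), 'tool_rot': array([-3.13967005e+00,  3.22180491e-05,  2.73374900e+00]), 'force': array([ 0.43521714, -0.51043291,  0.21404635]), 'torque': array([0.02172358, 0.01542755, 0.00548128]), 'gripper_force': 0.0, 'width': 85.63772839479054}
top 484.78928090740226 484.78928090740226 318.2039659653171 197.19431431705502 [[ 2.700000e-02 -9.970000e-01  6.700000e-02  4.080030e+02]
 [-9.990000e-01 -2.500000e-02  2.600000e-02 -1.451300e+01]
 [-2.400000e-02 -6.700000e-02 -9.970000e-01  1.462808e+03]
 [ 0.000000e+00  0.000000e+00  0.000000e+00  1.000000e+00]]
side 458.3037717784971 458.3037717784971 321.4463755204006 200.2703636469427 [[ 8.510000e-01 -3.570000e-01  3.850000e-01 -4.484900e+01]
 [-5.250000e-01 -5.760000e-01  6.270000e-01 -8.713100e+02]
 [-2.000000e-03 -7.360000e-01 -6.770000e-01  1.017849e+03]
 [ 0.000000e+00  0.000000e+00  0.000000e+00  1.000000e+00]]
```

View pics/top0.png

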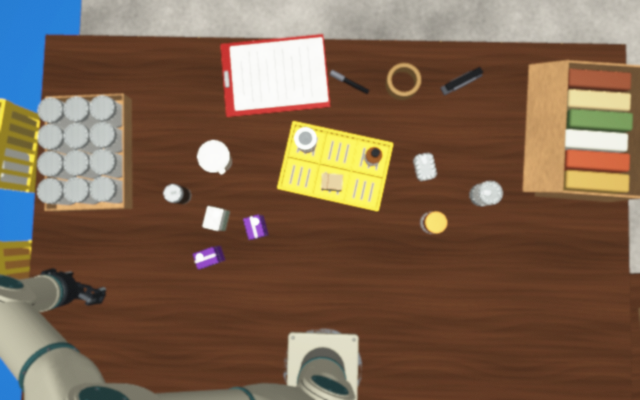

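View pics/side0.png

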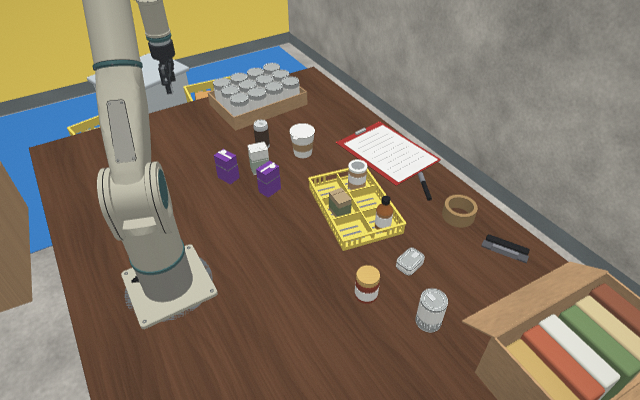

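The top view shows the crate at about (335,166), bottle (373,156) on the robot's right, drum (305,138), tea packet (332,183). The large tin is at (487,193), jam jar (434,222), flat tin (425,166), white/grey carton (215,218), purple decoys (255,227) and (208,258), cup (213,157), slim can (175,193). The side view agrees with this.

```bash
cat > h.py <<'E'
import numpy as np,cv2
def cloud(d):
    z=d["range_z"].astype(float);v,u=np.mgrid[:400,:640]
    P=np.stack([(u-d["cx"])/d["fx"]*z,(v-d["cy"])/d["fy"]*z,z],-1)
    T=np.array(d["T"]);W=P@T[:3,:3].T+T[:3,3];W[z<=0]=np.nan
    return W
def proj(d,p):
    T=np.array(d["T"]);c=T[:3,:3].T@(np.array(p,float)-T[:3,3]);return d["fx"]*c[0]/c[2]+d["cx"],d["fy"]*c[1]/c[2]+d["cy"]
def top(W,c,r,z0,z1):
    m=(np.hypot(W[...,0]-c[0],W[...,1]-c[1])<r)&(W[...,2]>z0)&(W[...,2]<z1)
    return W[m]
E
python3 - <<'E'
from h import *
T=dict(np.load("/tmp/top0.npz"));S=dict(np.load("/tmp/side0.npz"))
Wt=cloud(T);Ws=cloud(S)
O={"large":((487,193),95),"jam":((434,222),88),"flat":((425,166),26),"carton":((215,218),98),"cup":((213,157),98),"slim":((175,193),105),"drum":((305,138),88),"bottle":((374,156),118),"tea":((332,183),75),"purpA":((255,227),98),"purpB":((208,258),98)}
for n,((u,v),h) in O.items():
    c=Wt[v-3:v+4,u-3:u+4].reshape(-1,3);c=np.nanmedian(c,0);out=[n,c.round()]
    for W in(Wt,Ws):
        p=top(W,c,65,h-9,h+12)
        if len(p)>5:
            r=cv2.minAreaRect(p[:,:2].astype(np.float32));out+=[len(p),np.round(np.median(p[:,2]),1),np.round(p[:,:2].mean(0),1),np.round(r[0],1),np.round(r[1],1),round(r[2],1)]
    print(*out)
# crate: yellow pixels
for d,W in((T,Wt),(S,Ws)):
    hsv=cv2.cvtColor(d["color"],cv2.COLOR_RGB2HSV);m=(hsv[...,0]>20)&(hsv[...,0]<35)&(hsv[...,1]>120)&(W[...,2]>40)&(W[...,2]<52)&(W[...,0]>300)&(W[...,0]<700)&(abs(W[...,1])<250)
    p=W[m][:,:2].astype(np.float32);print("crate",len(p),cv2.minAreaRect(p))
E
```

```text
large [ 523. -452.   94.] 432 92.9 [ 524.8 -462.3] [ 525.1 -462.1] [63.  66.2] 42.4 532 92.8 [ 524.5 -460.3] [ 525.1 -459.9] [65.8 63.1] 43.2
jam [ 438. -306.   88.] 368 88.0 [ 437.7 -311.6] [ 437.6 -312. ] [58.7 58.2] 26.9 390 87.7 [ 436.3 -312.6] [ 437.4 -310.4] [61.5 58.5] 54.2
flat [ 605. -292.   25.] 447 24.3 [ 603.9 -292.6] [ 604.2 -292.7] [76.7 55. ] 11.9 431 24.5 [ 603.4 -291.5] [ 605.6 -289.9] [79.4 54.6] 13.7
carton [433. 311.  98.] 347 97.8 [431.7 317.3] [432.1 317.9] [46.2 59.8] 78.7 180 98.9 [430.9 316.2] [432.7 319.7] [52.7 60.1] 78.6
cup [606. 325.  98.] 781 97.9 [608.1 323.2] [609.7 324.6] [90.  89.1] 81.4 328 99.4 [607.4 321.5] [609.7 323.5] [96.6 85.3] 60.7
slim [500. 427. 105.] 249 103.3 [500.1 433.7] [499.4 435.2] [48.5 49.5] 1.9 116 104.6 [499.7 432.8] [501.4 434.8] [56.  46.5] 62.9
drum [669.  64.  92.] 367 91.7 [667.5  62.9] [667.7  62.8] [60.2 60.9] 48.5 231 92.3 [665.   60.6] [667.3  63.7] [60.6 62.4] 29.1
bottle [ 618. -132.  114.] 65 121.0 [ 627.1 -134.7] [ 627.4 -134.9] [22.2 23.1] 41.7 65 121.0 [ 625.7 -135.9] [ 626.2 -134.6] [24.9 23.9] 87.1
tea [542. -17.  79.] 344 78.7 [547.1 -16. ] [547.5 -16. ] [62. 45.] 87.2 269 78.7 [545.8 -17.8] [547.8 -14.5] [64.8 46.8] 88.2
purpA [411. 197.  98.] 344 97.8 [410.7 200.4] [410.5 201.3] [60.  45.9] 16.7 217 98.2 [409.7 200. ] [412.5 204.3] [65.9 50.9] 14.2
purpB [320. 327.  98.] 348 97.7 [320.  333.4] [319.8 334.3] [45.1 60.9] 21.4 196 98.6 [318.9 332. ] [320.  335.4] [48.2 62.8] 22.1
crate 831 ((597.395751953125, -24.618698120117188), (304.08526611328125, 206.4270782470703), 78.78138732910156)
crate 622 ((598.2132568359375, -21.21160888671875), (313.1785583496094, 207.90228271484375), 78.74215698242188)
```

```bash
cat > go.py <<'E'
# usage: go.py x y z yawdeg -> total tool-frame numbers (turn first, then shift)
import sys,numpy as np
from cell import ctrl
x,y,z,w=map(float,sys.argv[1:5]);s=ctrl.read_state()
p=s["eef_pos"];yw=np.degrees(s["tool_rot"][2]);dw=(w-yw+180)%360-180
D=np.array([x,y,z])-p;c,n=np.cos(np.radians(w)),np.sin(np.radians(w))
t=np.array([c*D[0]+n*D[1],n*D[0]-c*D[1],-D[2]])/300
print("t",round(s["clock"],2),"pos",p.round(1),"yaw",round(yw,1),"rp",np.round(s["tool_rot"][:2],3),"F",s["force"].round(1),"w",round(s["width"],1),"gf",round(s["gripper_force"],1))
print("az total",round(-dw/90,4),"rows>=",int(np.ceil(abs(dw)/10.5)),"shift totals",t.round(4),"mm",round(np.linalg.norm(D)),"q",s["qpos"].round(2))
E
python3 go.py 432 318 252 168.7
```

```text
t 0.1 pos [257.6 596.2 252.5] yaw 156.6 rp [-3.14  0.  ] F [0.3 0.1 0.6] w 85.3 gf 0.0
az total -0.1341 rows>= 2 shift totals [-0.7519 -0.7956  0.0017] mm 328 q [-1.23  0.63  0.04  1.52 -0.03  1.   -0.02]
```

Request:
{"name": "step_arm", "arguments": {
  "plan": [
    {"az": -0.067, "gripper": 1},
    {"az": -0.067, "gripper": 1},
    {"dx": -0.05, "dy": -0.05, "gripper": 1},
    {"dx": -0.1, "dy": -0.1, "gripper": 1},
    {"dx": -0.1, "dy": -0.11, "gripper": 1},
    {"dx": -0.1, "dy": -0.11, "gripper": 1},
    {"dx": -0.1, "dy": -0.11, "gripper": 1},
    {"dx": -0.1, "dy": -0.11, "gripper": 1},
    {"dx": -0.1, "dy": -0.1, "gripper": 1},
    {"dx": -0.1, "dy": -0.1, "gripper": 1},
    {"gripper": 1},
    {"gripper": 1}
  ]
}}

```text
invalid input
```

```bash
python3 go.py 432 318 72 168.7
```

```text
t 0.1 pos [257.6 596.2 252.5] yaw 156.6 rp [-3.14  0.  ] F [0.3 0.1 0.6] w 85.3 gf 0.0
az total -0.1341 rows>= 2 shift totals [-0.7519 -0.7956  0.6017] mm 375 q [-1.23  0.63  0.04  1.52 -0.03  1.   -0.02]
```

Request:
{"name": "step_arm", "arguments": {
  "plan": [
    {"dx": 0, "dy": 0, "dz": 0, "ax": 0, "ay": 0, "az": -0.067, "gripper": 1},
    {"dx": 0, "dy": 0, "dz": 0, "ax": 0, "ay": 0, "az": -0.067, "gripper": 1},
    {"dx": -0.05, "dy": -0.05, "dz": 0, "ax": 0, "ay": 0, "az": 0, "gripper": 1}
  ]
}}

```text
clock: 0.48
eef_pos: [268.3, 579.4, 252.7]
tool_rot: [-3.141, -0.001, 2.946]
force: [0.3, -0.4, 0.4]
width: 85.7
gripper_force: 0.0
```

Request:
{"name": "step_arm", "arguments": {
  "plan": [
    {"dx": -0.1, "dy": -0.106, "dz": 0, "ax": 0, "ay": 0, "az": 0, "gripper": 1},
    {"dx": -0.1, "dy": -0.106, "dz": 0, "ax": 0, "ay": 0, "az": 0, "gripper": 1},
    {"dx": -0.1, "dy": -0.106, "dz": 0, "ax": 0, "ay": 0, "az": 0, "gripper": 1},
    {"dx": -0.1, "dy": -0.106, "dz": 0, "ax": 0, "ay": 0, "az": 0, "gripper": 1},
    {"dx": -0.1, "dy": -0.106, "dz": 0, "ax": 0, "ay": 0, "az": 0, "gripper": 1},
    {"dx": -0.1, "dy": -0.106, "dz": 0, "ax": 0, "ay": 0, "az": 0, "gripper": 1},
    {"dx": -0.1, "dy": -0.106, "dz": 0, "ax": 0, "ay": 0, "az": 0, "gripper": 1},
    {"dx": 0, "dy": 0, "dz": 0, "ax": 0, "ay": 0, "az": 0, "gripper": 1},
    {"dx": 0, "dy": 0, "dz": 0, "ax": 0, "ay": 0, "az": 0, "gripper": 1}
  ]
}}

```text
clock: 1.6
eef_pos: [431.7, 318.8, 253.3]
tool_rot: [-3.141, -0.0, 2.942]
force: [-0.8, 0.1, 0.1]
width: 85.4
gripper_force: 0.0
```

```bash
python3 go.py 432 318 72 168.7
```

```text
t 1.6 pos [431.7 318.8 253.3] yaw 168.6 rp [-3.141 -0.   ] F [-0.8  0.1  0.1] w 85.4 gf 0.0
az total -0.0016 rows>= 1 shift totals [-0.0016 -0.0026  0.6042] mm 181 q [-0.68  0.47 -0.01  1.83  0.01  0.84  0.67]
```

Request:
{"name": "step_arm", "arguments": {
  "plan": [
    {"dx": 0, "dy": 0, "dz": 0.1, "ax": 0, "ay": 0, "az": 0, "gripper": 1},
    {"dx": 0, "dy": 0, "dz": 0.12, "ax": 0, "ay": 0, "az": 0, "gripper": 1},
    {"dx": 0, "dy": 0, "dz": 0.12, "ax": 0, "ay": 0, "az": 0, "gripper": 1},
    {"dx": 0, "dy": 0, "dz": 0.12, "ax": 0, "ay": 0, "az": 0, "gripper": 1},
    {"dx": 0, "dy": 0, "dz": 0.09, "ax": 0, "ay": 0, "az": 0, "gripper": 1},
    {"dx": 0, "dy": 0, "dz": 0.054, "ax": 0, "ay": 0, "az": 0, "gripper": 1},
    {"dx": 0, "dy": 0, "dz": 0, "ax": 0, "ay": 0, "az": 0, "gripper": 1},
    {"dx": 0, "dy": 0, "dz": 0, "ax": 0, "ay": 0, "az": 0, "gripper": 0},
    {"dx": 0, "dy": 0, "dz": 0, "ax": 0, "ay": 0, "az": 0, "gripper": 0},
    {"dx": 0, "dy": 0, "dz": 0, "ax": 0, "ay": 0, "az": 0, "gripper": 0},
    {"dx": 0, "dy": 0, "dz": 0, "ax": 0, "ay": 0, "az": 0, "gripper": 0},
    {"dx": 0, "dy": 0, "dz": 0, "ax": 0, "ay": 0, "az": 0, "gripper": 0},
    {"dx": 0, "dy": 0, "dz": 0, "ax": 0, "ay": 0, "az": 0, "gripper": 0}
  ]
}}

```text
clock: 3.22
eef_pos: [432.4, 320.2, 73.2]
tool_rot: [3.14, 0.001, 2.944]
force: [-1.2, 0.1, 5.6]
width: 44.2
gripper_force: 60.9
```

Request:
{"name": "step_arm", "arguments": {
  "plan": [
    {"dx": 0, "dy": 0, "dz": -0.03, "ax": 0, "ay": 0, "az": 0, "gripper": 0},
    {"dx": 0, "dy": 0, "dz": -0.08, "ax": 0, "ay": 0, "az": 0, "gripper": 0},
    {"dx": 0, "dy": 0, "dz": -0.12, "ax": 0, "ay": 0, "az": 0, "gripper": 0},
    {"dx": 0, "dy": 0, "dz": -0.12, "ax": 0, "ay": 0, "az": 0, "gripper": 0},
    {"dx": 0, "dy": 0, "dz": -0.12, "ax": 0, "ay": 0, "az": 0, "gripper": 0},
    {"dx": 0, "dy": 0, "dz": -0.08, "ax": 0, "ay": 0, "az": 0, "gripper": 0},
    {"dx": -0.05, "dy": -0.055, "dz": 0, "ax": 0, "ay": 0, "az": 0, "gripper": 0},
    {"dx": -0.1, "dy": -0.11, "dz": 0, "ax": 0, "ay": 0, "az": 0, "gripper": 0},
    {"dx": -0.1, "dy": -0.11, "dz": 0, "ax": 0, "ay": 0, "az": 0, "gripper": 0},
    {"dx": -0.1, "dy": -0.11, "dz": 0, "ax": 0, "ay": 0, "az": 0, "gripper": 0},
    {"dx": -0.1, "dy": -0.11, "dz": 0, "ax": 0, "ay": 0, "az": 0, "gripper": 0},
    {"dx": -0.1, "dy": -0.11, "dz": 0, "ax": 0, "ay": 0, "az": 0, "gripper": 0},
    {"dx": -0.1, "dy": -0.11, "dz": 0, "ax": 0, "ay": 0, "az": 0, "gripper": 0},
    {"dx": -0.1, "dy": -0.11, "dz": 0, "ax": 0, "ay": 0, "az": 0, "gripper": 0},
    {"dx": -0.1, "dy": -0.11, "dz": 0, "ax": 0, "ay": 0, "az": 0, "gripper": 0},
    {"dx": -0.05, "dy": -0.06, "dz": 0, "ax": 0, "ay": 0, "az": 0, "gripper": 0},
    {"dx": -0.028, "dy": -0.02, "dz": 0, "ax": 0, "ay": 0, "az": 0, "gripper": 0},
    {"dx": 0, "dy": 0, "dz": 0, "ax": 0, "ay": 0, "az": 0, "gripper": 0},
    {"dx": 0, "dy": 0, "dz": 0, "ax": 0, "ay": 0, "az": 0, "gripper": 0}
  ]
}}

```text
clock: 5.6
eef_pos: [644.5, -31.1, 237.1]
tool_rot: [3.14, -0.001, 2.947]
force: [-0.0, -0.1, -1.7]
width: 44.4
gripper_force: 61.6
```

```bash
python3 go.py 645.9 -32.5 80 168.7; python3 - <<'E'
from cell import ctrl
import cv2
d=ctrl.get_image("side");cv2.imwrite("pics/s1.png",cv2.resize(d["color"][60:280,220:500,::-1],None,fx=2,fy=2))
E
```

```text
t 5.6 pos [644.5 -31.1 237.1] yaw 168.9 rp [ 3.14e+00 -1.00e-03] F [-0.  -0.1 -1.7] w 44.4 gf 61.6
az total 0.0017 rows>= 1 shift totals [-0.0055 -0.0036  0.5235] mm 157 q [ 0.01  0.64 -0.01  1.55  0.    0.96  1.38]
```

View pics/s1.png

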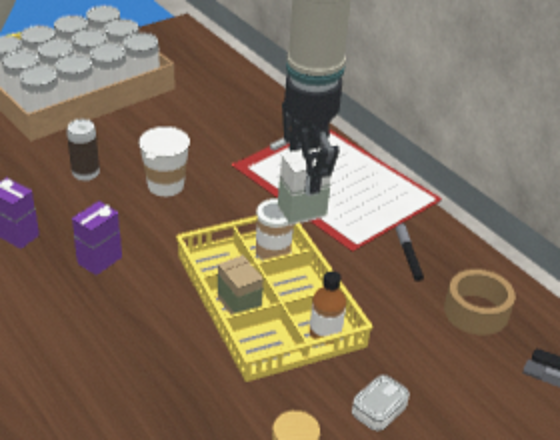

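The carton is held upright above its compartment, and the neighbouring things are undisturbed.

Request:
{"name": "step_arm", "arguments": {
  "plan": [
    {"dx": -0.0055, "dy": -0.0036, "dz": 0.05, "ax": 0, "ay": 0, "az": 0, "gripper": 0},
    {"dx": 0, "dy": 0, "dz": 0.09, "ax": 0, "ay": 0, "az": 0, "gripper": 0},
    {"dx": 0, "dy": 0, "dz": 0.1, "ax": 0, "ay": 0, "az": 0, "gripper": 0},
    {"dx": 0, "dy": 0, "dz": 0.09, "ax": 0, "ay": 0, "az": 0, "gripper": 0},
    {"dx": 0, "dy": 0, "dz": 0.08, "ax": 0, "ay": 0, "az": 0, "gripper": 0},
    {"dx": 0, "dy": 0, "dz": 0.06, "ax": 0, "ay": 0, "az": 0, "gripper": 0},
    {"dx": 0, "dy": 0, "dz": 0.03, "ax": 0, "ay": 0, "az": 0, "gripper": 0},
    {"dx": 0, "dy": 0, "dz": 0.02, "ax": 0, "ay": 0, "az": 0, "gripper": 0},
    {"dx": 0, "dy": 0, "dz": 0, "ax": 0, "ay": 0, "az": 0, "gripper": 0},
    {"dx": 0, "dy": 0, "dz": 0, "ax": 0, "ay": 0, "az": 0, "gripper": 0}
  ]
}}

```text
clock: 6.9
eef_pos: [647.1, -35.0, 81.9]
tool_rot: [3.141, 0.001, 2.944]
force: [0.0, -0.9, -1.7]
width: 44.5
gripper_force: 61.6
```

Request:
{"name": "step_arm", "arguments": {
  "plan": [
    {"dx": 0.005, "dy": 0.007, "dz": 0.004, "ax": 0, "ay": 0, "az": 0, "gripper": 0},
    {"dx": 0, "dy": 0, "dz": 0.004, "ax": 0, "ay": 0, "az": 0, "gripper": 0},
    {"dx": 0, "dy": 0, "dz": 0.003, "ax": 0, "ay": 0, "az": 0, "gripper": 0},
    {"dx": 0, "dy": 0, "dz": 0.003, "ax": 0, "ay": 0, "az": 0, "gripper": 0},
    {"dx": 0, "dy": 0, "dz": 0, "ax": 0, "ay": 0, "az": 0, "gripper": 0}
  ]
}}

```text
clock: 7.52
eef_pos: [645.5, -32.6, 77.3]
tool_rot: [3.142, 0.0, 2.944]
force: [-0.6, 0.2, 1.9]
width: 44.5
gripper_force: 62.0
```

Request:
{"name": "step_arm", "arguments": {
  "plan": [
    {"dx": 0, "dy": 0, "dz": 0.003, "ax": 0, "ay": 0, "az": 0, "gripper": 0},
    {"dx": 0, "dy": 0, "dz": 0, "ax": 0, "ay": 0, "az": 0, "gripper": 0},
    {"dx": 0, "dy": 0, "dz": 0, "ax": 0, "ay": 0, "az": 0, "gripper": 0.58},
    {"dx": 0, "dy": 0, "dz": 0, "ax": 0, "ay": 0, "az": 0, "gripper": 0.65},
    {"dx": 0, "dy": 0, "dz": 0, "ax": 0, "ay": 0, "az": 0, "gripper": 0.75},
    {"dx": 0, "dy": 0, "dz": 0, "ax": 0, "ay": 0, "az": 0, "gripper": 0.75},
    {"dx": 0, "dy": 0, "dz": -0.02, "ax": 0, "ay": 0, "az": 0, "gripper": 0.75},
    {"dx": 0, "dy": 0, "dz": -0.05, "ax": 0, "ay": 0, "az": 0, "gripper": 0.75},
    {"dx": 0, "dy": 0, "dz": -0.1, "ax": 0, "ay": 0, "az": 0, "gripper": 0.75},
    {"dx": 0, "dy": 0, "dz": -0.12, "ax": 0, "ay": 0, "az": 0, "gripper": 1},
    {"dx": 0, "dy": 0, "dz": -0.12, "ax": 0, "ay": 0, "az": 0, "gripper": 1},
    {"dx": 0, "dy": 0, "dz": -0.1, "ax": 0, "ay": 0, "az": 0, "gripper": 1},
    {"dx": 0, "dy": 0, "dz": 0, "ax": 0, "ay": 0, "az": 0, "gripper": 1}
  ]
}}

```text
clock: 9.15
eef_pos: [647.4, -32.7, 233.2]
tool_rot: [3.14, 0.007, 2.944]
force: [0.3, 0.5, 0.8]
width: 85.5
gripper_force: 0.0
```

```bash
python3 go.py 525 -461 230 33.8
```

```text
t 9.15 pos [647.4 -32.7 233.2] yaw 168.7 rp [3.14  0.007] F [0.3 0.5 0.8] w 85.5 gf 0.0
az total 1.4988 rows>= 13 shift totals [-1.1333  0.9595  0.0105] mm 445 q [ 0.01  0.64 -0.01  1.55  0.    0.94  1.38]
```

Request:
{"name": "step_arm", "arguments": {
  "plan": [
    {"dx": 0, "dy": 0, "dz": 0, "ax": 0, "ay": 0, "az": 0.1153, "gripper": 1},
    {"dx": 0, "dy": 0, "dz": 0, "ax": 0, "ay": 0, "az": 0.1153, "gripper": 1},
    {"dx": 0, "dy": 0, "dz": 0, "ax": 0, "ay": 0, "az": 0.1153, "gripper": 1},
    {"dx": 0, "dy": 0, "dz": 0, "ax": 0, "ay": 0, "az": 0.1153, "gripper": 1},
    {"dx": 0, "dy": 0, "dz": 0, "ax": 0, "ay": 0, "az": 0.1153, "gripper": 1},
    {"dx": 0, "dy": 0, "dz": 0, "ax": 0, "ay": 0, "az": 0.1153, "gripper": 1},
    {"dx": 0, "dy": 0, "dz": 0, "ax": 0, "ay": 0, "az": 0.1153, "gripper": 1},
    {"dx": 0, "dy": 0, "dz": 0, "ax": 0, "ay": 0, "az": 0.1153, "gripper": 1},
    {"dx": 0, "dy": 0, "dz": 0, "ax": 0, "ay": 0, "az": 0.1153, "gripper": 1},
    {"dx": 0, "dy": 0, "dz": 0, "ax": 0, "ay": 0, "az": 0.1153, "gripper": 1},
    {"dx": 0, "dy": 0, "dz": 0, "ax": 0, "ay": 0, "az": 0.1153, "gripper": 1},
    {"dx": 0, "dy": 0, "dz": 0, "ax": 0, "ay": 0, "az": 0.1153, "gripper": 1},
    {"dx": 0, "dy": 0, "dz": 0, "ax": 0, "ay": 0, "az": 0.1153, "gripper": 1}
  ]
}}

```text
clock: 10.78
eef_pos: [644.9, -32.4, 228.6]
tool_rot: [-3.141, 0.001, 0.584]
force: [0.1, -0.6, -0.8]
width: 85.0
gripper_force: 0.0
```

Request:
{"name": "step_arm", "arguments": {
  "plan": [
    {"dx": -0.06, "dy": 0.05, "dz": 0, "ax": 0, "ay": 0, "az": 0, "gripper": 1},
    {"dx": -0.11, "dy": 0.093, "dz": 0, "ax": 0, "ay": 0, "az": 0, "gripper": 1},
    {"dx": -0.11, "dy": 0.093, "dz": 0, "ax": 0, "ay": 0, "az": 0, "gripper": 1},
    {"dx": -0.11, "dy": 0.093, "dz": 0, "ax": 0, "ay": 0, "az": 0, "gripper": 1},
    {"dx": -0.11, "dy": 0.093, "dz": 0, "ax": 0, "ay": 0, "az": 0, "gripper": 1},
    {"dx": -0.11, "dy": 0.093, "dz": 0, "ax": 0, "ay": 0, "az": 0, "gripper": 1},
    {"dx": -0.11, "dy": 0.093, "dz": 0, "ax": 0, "ay": 0, "az": 0, "gripper": 1},
    {"dx": -0.11, "dy": 0.093, "dz": 0, "ax": 0, "ay": 0, "az": 0, "gripper": 1},
    {"dx": -0.11, "dy": 0.093, "dz": 0, "ax": 0, "ay": 0, "az": 0, "gripper": 1},
    {"dx": -0.11, "dy": 0.093, "dz": 0, "ax": 0, "ay": 0, "az": 0, "gripper": 1},
    {"dx": -0.083, "dy": 0.072, "dz": 0, "ax": 0, "ay": 0, "az": 0, "gripper": 1},
    {"dx": 0, "dy": 0, "dz": 0, "ax": 0, "ay": 0, "az": 0, "gripper": 1},
    {"dx": 0, "dy": 0, "dz": 0, "ax": 0, "ay": 0, "az": 0, "gripper": 1}
  ]
}}

```text
clock: 12.4
eef_pos: [522.1, -460.8, 228.7]
tool_rot: [-3.14, -0.0, 0.591]
force: [-0.3, 0.5, -0.3]
width: 85.5
gripper_force: 0.0
```

```bash
python3 go.py 525 -461 66 33.8; python3 - <<'E'
from cell import ctrl
from h import *
d=ctrl.get_image("top");W=cloud(d);p=top(W,(640,-30),45,92,112);print("carton",cv2.minAreaRect(p[:,:2].astype(np.float32)),p[:,2].mean())
d=ctrl.get_image("side");W=cloud(d);p=top(W,(640,-30),45,92,112);print("carton",cv2.minAreaRect(p[:,:2].astype(np.float32)),p[:,2].mean())
E
```

```text
t 12.4 pos [ 522.1 -460.8  228.7] yaw 33.8 rp [-3.14 -0.  ] F [-0.3  0.5 -0.3] w 85.5 gf 0.0
az total 0.0004 rows>= 1 shift totals [0.0078 0.006  0.5425] mm 163 q [ 0.38  0.79  0.59  1.41 -0.47  1.09  0.07]
carton ((644.7967529296875, -34.320762634277344), (44.90147018432617, 60.28167724609375), 78.46287536621094) 101.8244227857169
carton ((644.9645385742188, -33.015419006347656), (50.16514205932617, 63.27716827392578), 77.18730926513672) 101.66591654358895
```

The carton stands in place. Next is the large tin.

Request:
{"name": "step_arm", "arguments": {
  "plan": [
    {"dx": 0.008, "dy": 0.006, "dz": 0.06, "ax": 0, "ay": 0, "az": 0, "gripper": 1},
    {"dx": 0, "dy": 0, "dz": 0.12, "ax": 0, "ay": 0, "az": 0, "gripper": 1},
    {"dx": 0, "dy": 0, "dz": 0.12, "ax": 0, "ay": 0, "az": 0, "gripper": 1},
    {"dx": 0, "dy": 0, "dz": 0.08, "ax": 0, "ay": 0, "az": 0, "gripper": 1},
    {"dx": 0, "dy": 0, "dz": 0.08, "ax": 0, "ay": 0, "az": 0, "gripper": 1},
    {"dx": 0, "dy": 0, "dz": 0.05, "ax": 0, "ay": 0, "az": 0, "gripper": 1},
    {"dx": 0, "dy": 0, "dz": 0.032, "ax": 0, "ay": 0, "az": 0, "gripper": 1},
    {"dx": 0, "dy": 0, "dz": 0, "ax": 0, "ay": 0, "az": 0, "gripper": 1},
    {"dx": 0, "dy": 0, "dz": 0, "ax": 0, "ay": 0, "az": 0, "gripper": 0},
    {"dx": 0, "dy": 0, "dz": 0, "ax": 0, "ay": 0, "az": 0, "gripper": 0},
    {"dx": 0, "dy": 0, "dz": 0, "ax": 0, "ay": 0, "az": 0, "gripper": 0},
    {"dx": 0, "dy": 0, "dz": 0, "ax": 0, "ay": 0, "az": 0, "gripper": 0},
    {"dx": 0, "dy": 0, "dz": 0, "ax": 0, "ay": 0, "az": 0, "gripper": 0}
  ]
}}

```text
clock: 14.12
eef_pos: [526.5, -461.4, 67.7]
tool_rot: [3.14, -0.001, 0.59]
force: [0.3, 0.6, 5.9]
width: 64.8
gripper_force: 67.0
```

```bash
python3 go.py 530.7 -109.6 230 33.8; python3 - <<'E'
from cell import ctrl
from h import *
for n in("top","side"):
    d=ctrl.get_image(n);W=cloud(d);p=top(W,(525,-461),50,86,102);print(len(p),cv2.minAreaRect(p[:,:2].astype(np.float32)))
E
```

```text
t 14.12 pos [ 526.5 -461.4   67.7] yaw 33.8 rp [ 3.14e+00 -1.00e-03] F [0.3 0.6 5.9] w 64.8 gf 67.0
az total -0.0001 rows>= 1 shift totals [ 0.6641 -0.9668 -0.5411] mm 388 q [ 0.42  0.97  0.5   1.5  -0.57  0.81  0.15]
31 ((548.9000854492188, -447.3349304199219), (10.079550743103027, 31.349994659423828), 24.48505210876465)
396 ((517.6074829101562, -465.58123779296875), (46.714019775390625, 98.22698974609375), 32.37073516845703)
```

Request:
{"name": "step_arm", "arguments": {
  "plan": [
    {"dx": 0, "dy": 0, "dz": -0.02, "ax": 0, "ay": 0, "az": 0, "gripper": 0},
    {"dx": 0, "dy": 0, "dz": -0.06, "ax": 0, "ay": 0, "az": 0, "gripper": 0},
    {"dx": 0, "dy": 0, "dz": -0.11, "ax": 0, "ay": 0, "az": 0, "gripper": 0},
    {"dx": 0, "dy": 0, "dz": -0.12, "ax": 0, "ay": 0, "az": 0, "gripper": 0},
    {"dx": 0, "dy": 0, "dz": -0.12, "ax": 0, "ay": 0, "az": 0, "gripper": 0},
    {"dx": 0, "dy": 0, "dz": -0.08, "ax": 0, "ay": 0, "az": 0, "gripper": 0},
    {"dx": 0.03, "dy": -0.045, "dz": -0.03, "ax": 0, "ay": 0, "az": 0, "gripper": 0},
    {"dx": 0.07, "dy": -0.1, "dz": 0, "ax": 0, "ay": 0, "az": 0, "gripper": 0},
    {"dx": 0.08, "dy": -0.116, "dz": 0, "ax": 0, "ay": 0, "az": 0, "gripper": 0},
    {"dx": 0.08, "dy": -0.116, "dz": 0, "ax": 0, "ay": 0, "az": 0, "gripper": 0},
    {"dx": 0.08, "dy": -0.116, "dz": 0, "ax": 0, "ay": 0, "az": 0, "gripper": 0},
    {"dx": 0.08, "dy": -0.116, "dz": 0, "ax": 0, "ay": 0, "az": 0, "gripper": 0},
    {"dx": 0.08, "dy": -0.116, "dz": 0, "ax": 0, "ay": 0, "az": 0, "gripper": 0},
    {"dx": 0.08, "dy": -0.116, "dz": 0, "ax": 0, "ay": 0, "az": 0, "gripper": 0},
    {"dx": 0.05, "dy": -0.08, "dz": 0, "ax": 0, "ay": 0, "az": 0, "gripper": 0},
    {"dx": 0.034, "dy": -0.046, "dz": 0, "ax": 0, "ay": 0, "az": 0, "gripper": 0},
    {"dx": 0, "dy": 0, "dz": 0, "ax": 0, "ay": 0, "az": 0, "gripper": 0},
    {"dx": 0, "dy": 0, "dz": 0, "ax": 0, "ay": 0, "az": 0, "gripper": 0}
  ]
}}

```text
clock: 16.48
eef_pos: [530.0, -110.5, 228.6]
tool_rot: [3.14, 0.0, 0.588]
force: [-0.7, -1.4, -2.2]
width: 65.4
gripper_force: 67.5
```

```bash
python3 go.py 530.7 -109.6 76 33.8; python3 - <<'E'
from cell import ctrl
import cv2
d=ctrl.get_image("side");cv2.imwrite("pics/s2.png",cv2.resize(d["color"][60:320,220:500,::-1],None,fx=2,fy=2))
E
```

```text
t 16.48 pos [ 530.  -110.5  228.6] yaw 33.7 rp [3.14 0.  ] F [-0.7 -1.4 -2.2] w 65.4 gf 67.5
az total -0.0011 rows>= 1 shift totals [ 0.0035 -0.0013  0.5085] mm 153 q [-0.27  0.59  0.66  1.86 -0.47  0.85 -0.36]
```

View pics/s2.png

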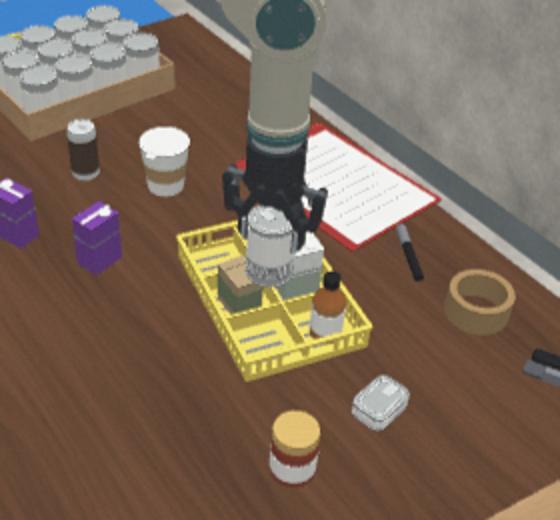

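The tin hangs upright and the carton stands in the middle far compartment, so I'll lower the tin.

Request:
{"name": "step_arm", "arguments": {
  "plan": [
    {"dx": 0.0035, "dy": -0.001, "dz": 0.05, "ax": 0, "ay": 0, "az": 0, "gripper": 0},
    {"dx": 0, "dy": 0, "dz": 0.09, "ax": 0, "ay": 0, "az": 0, "gripper": 0},
    {"dx": 0, "dy": 0, "dz": 0.1, "ax": 0, "ay": 0, "az": 0, "gripper": 0},
    {"dx": 0, "dy": 0, "dz": 0.09, "ax": 0, "ay": 0, "az": 0, "gripper": 0},
    {"dx": 0, "dy": 0, "dz": 0.08, "ax": 0, "ay": 0, "az": 0, "gripper": 0},
    {"dx": 0, "dy": 0, "dz": 0.05, "ax": 0, "ay": 0, "az": 0, "gripper": 0},
    {"dx": 0, "dy": 0, "dz": 0.03, "ax": 0, "ay": 0, "az": 0, "gripper": 0},
    {"dx": 0, "dy": 0, "dz": 0.018, "ax": 0, "ay": 0, "az": 0, "gripper": 0},
    {"dx": 0, "dy": 0, "dz": 0, "ax": 0, "ay": 0, "az": 0, "gripper": 0},
    {"dx": 0, "dy": 0, "dz": 0, "ax": 0, "ay": 0, "az": 0, "gripper": 0}
  ]
}}

```text
clock: 17.77
eef_pos: [531.4, -108.3, 76.6]
tool_rot: [3.141, -0.001, 0.59]
force: [0.1, 0.8, -2.8]
width: 65.0
gripper_force: 67.5
```

Need 71.7, so I go down about 4.9 mm in small steps.

Request:
{"name": "step_arm", "arguments": {
  "plan": [
    {"dx": -0.003, "dy": 0, "dz": 0.004, "ax": 0, "ay": 0, "az": 0, "gripper": 0},
    {"dx": 0, "dy": 0, "dz": 0.004, "ax": 0, "ay": 0, "az": 0, "gripper": 0},
    {"dx": 0, "dy": 0, "dz": 0.004, "ax": 0, "ay": 0, "az": 0, "gripper": 0},
    {"dx": 0, "dy": 0, "dz": 0.003, "ax": 0, "ay": 0, "az": 0, "gripper": 0},
    {"dx": 0, "dy": 0, "dz": 0.002, "ax": 0, "ay": 0, "az": 0, "gripper": 0},
    {"dx": 0, "dy": 0, "dz": 0, "ax": 0, "ay": 0, "az": 0, "gripper": 0}
  ]
}}

```text
clock: 18.52
eef_pos: [530.1, -108.7, 71.6]
tool_rot: [-3.141, -0.001, 0.59]
force: [-2.4, 1.2, 5.2]
width: 65.1
gripper_force: 68.1
```

Request:
{"name": "step_arm", "arguments": {
  "plan": [
    {"dx": 0, "dy": 0, "dz": 0.002, "ax": 0, "ay": 0, "az": 0, "gripper": 0.8},
    {"dx": 0, "dy": 0, "dz": 0, "ax": 0, "ay": 0, "az": 0, "gripper": 0.85},
    {"dx": 0, "dy": 0, "dz": 0, "ax": 0, "ay": 0, "az": 0, "gripper": 0.95},
    {"dx": 0, "dy": 0, "dz": 0, "ax": 0, "ay": 0, "az": 0, "gripper": 0.95},
    {"dx": 0, "dy": 0, "dz": -0.02, "ax": 0, "ay": 0, "az": 0, "gripper": 0.95},
    {"dx": 0, "dy": 0, "dz": -0.05, "ax": 0, "ay": 0, "az": 0, "gripper": 0.95},
    {"dx": 0, "dy": 0, "dz": -0.1, "ax": 0, "ay": 0, "az": 0, "gripper": 1},
    {"dx": 0, "dy": 0, "dz": -0.12, "ax": 0, "ay": 0, "az": 0, "gripper": 1},
    {"dx": 0, "dy": 0, "dz": -0.12, "ax": 0, "ay": 0, "az": 0, "gripper": 1},
    {"dx": 0, "dy": 0, "dz": -0.1, "ax": 0, "ay": 0, "az": 0, "gripper": 1},
    {"dx": 0, "dy": 0, "dz": 0, "ax": 0, "ay": 0, "az": 0.081, "gripper": 1},
    {"dx": 0, "dy": 0, "dz": 0, "ax": 0, "ay": 0, "az": 0.081, "gripper": 1},
    {"dx": 0, "dy": 0, "dz": 0, "ax": 0, "ay": 0, "az": 0.081, "gripper": 1}
  ]
}}

```text
clock: 20.15
eef_pos: [530.2, -108.6, 224.6]
tool_rot: [-3.142, -0.001, 0.204]
force: [-0.0, -0.2, 0.3]
width: 85.6
gripper_force: 0.0
```

```bash
python3 go.py 604.2 -292 225 12.2
```

```text
t 20.15 pos [ 530.2 -108.6  224.6] yaw 11.7 rp [-3.142e+00 -1.000e-03] F [-0.  -0.2  0.3] w 85.6 gf 0.0
az total -0.0058 rows>= 1 shift totals [ 0.112   0.6496 -0.0014] mm 198 q [-0.34  0.62  0.77  1.87 -0.56  0.88 -0.65]
```

Request:
{"name": "step_arm", "arguments": {
  "plan": [
    {"dx": 0.012, "dy": 0.06, "dz": 0, "ax": 0, "ay": 0, "az": -0.006, "gripper": 1},
    {"dx": 0.02, "dy": 0.12, "dz": 0, "ax": 0, "ay": 0, "az": 0, "gripper": 1},
    {"dx": 0.02, "dy": 0.12, "dz": 0, "ax": 0, "ay": 0, "az": 0, "gripper": 1},
    {"dx": 0.02, "dy": 0.12, "dz": 0, "ax": 0, "ay": 0, "az": 0, "gripper": 1},
    {"dx": 0.02, "dy": 0.12, "dz": 0, "ax": 0, "ay": 0, "az": 0, "gripper": 1},
    {"dx": 0.02, "dy": 0.11, "dz": 0.05, "ax": 0, "ay": 0, "az": 0, "gripper": 1},
    {"dx": 0, "dy": 0, "dz": 0.12, "ax": 0, "ay": 0, "az": 0, "gripper": 1},
    {"dx": 0, "dy": 0, "dz": 0.12, "ax": 0, "ay": 0, "az": 0, "gripper": 1},
    {"dx": 0, "dy": 0, "dz": 0.12, "ax": 0, "ay": 0, "az": 0, "gripper": 1},
    {"dx": 0, "dy": 0, "dz": 0.09, "ax": 0, "ay": 0, "az": 0, "gripper": 1},
    {"dx": 0, "dy": 0, "dz": 0, "ax": 0, "ay": 0, "az": 0, "gripper": 1},
    {"dx": 0, "dy": 0, "dz": 0, "ax": 0, "ay": 0, "az": 0, "gripper": 1}
  ]
}}

```text
clock: 21.65
eef_pos: [605.6, -292.6, 75.1]
tool_rot: [3.14, -0.001, 0.218]
force: [0.4, -0.1, 1.1]
width: 85.2
gripper_force: 0.0
```

```bash
python3 go.py 604.2 -292 26 12.2;  python3 - <<'E'
from cell import ctrl
from h import *
for n in("top","side"):
    d=ctrl.get_image(n);W=cloud(d);p=top(W,(530,-109),50,90,108);print(n,len(p),cv2.minAreaRect(p[:,:2].astype(np.float32)),p.mean(0))
    p=top(W,(569,83),10,-5,20);print(p.mean(0))
E
```

```text
t 21.65 pos [ 605.6 -292.6   75.1] yaw 12.5 rp [ 3.14e+00 -1.00e-03] F [ 0.4 -0.1  1.1] w 85.2 gf 0.0
az total 0.003 rows>= 1 shift totals [-0.0041 -0.0028  0.1635] mm 49 q [ 0.08  0.96  0.6   1.59 -0.69  0.81 -0.38]
top 0 ((0.0, 0.0), (0.0, 0.0), 0.0) [nan nan nan]
[568.82299708  83.22937795   4.13475995]
side 323 ((529.5745239257812, -108.13672637939453), (65.91313171386719, 64.66289520263672), 9.36754322052002) [ 529.06957334 -109.55048255   97.11137921]
[565.86647665  84.9092327    5.99119103]<stdin>:4: RuntimeWarning: Mean of empty slice.
  ret = um.true_divide(
```

Request:
{"name": "step_arm", "arguments": {
  "plan": [
    {"dx": -0.004, "dy": -0.003, "dz": 0.06, "ax": 0, "ay": 0, "az": 0, "gripper": 1},
    {"dx": 0, "dy": 0, "dz": 0.06, "ax": 0, "ay": 0, "az": 0, "gripper": 1},
    {"dx": 0, "dy": 0, "dz": 0.03, "ax": 0, "ay": 0, "az": 0, "gripper": 1},
    {"dx": 0, "dy": 0, "dz": 0.013, "ax": 0, "ay": 0, "az": 0, "gripper": 1},
    {"dx": 0, "dy": 0, "dz": 0, "ax": 0, "ay": 0, "az": 0, "gripper": 1},
    {"dx": 0, "dy": 0, "dz": 0, "ax": 0, "ay": 0, "az": 0, "gripper": 1}
  ]
}}

```text
clock: 22.5
eef_pos: [603.8, -291.6, 24.8]
tool_rot: [3.141, -0.001, 0.217]
force: [0.5, 0.1, -0.3]
width: 85.2
gripper_force: 0.0
```

Request:
{"name": "step_arm", "arguments": {
  "plan": [
    {"dx": 0, "dy": 0, "dz": -0.003, "ax": 0, "ay": 0, "az": 0, "gripper": 0.7},
    {"dx": 0, "dy": 0, "dz": 0, "ax": 0, "ay": 0, "az": 0, "gripper": 0},
    {"dx": 0, "dy": 0, "dz": 0, "ax": 0, "ay": 0, "az": 0, "gripper": 0},
    {"dx": 0, "dy": 0, "dz": 0, "ax": 0, "ay": 0, "az": 0, "gripper": 0},
    {"dx": 0, "dy": 0, "dz": 0, "ax": 0, "ay": 0, "az": 0, "gripper": 0},
    {"dx": 0, "dy": 0, "dz": 0, "ax": 0, "ay": 0, "az": 0, "gripper": 0}
  ]
}}

```text
clock: 23.25
eef_pos: [604.0, -291.6, 26.1]
tool_rot: [3.141, -0.001, 0.218]
force: [-0.2, 0.1, 5.6]
width: 52.9
gripper_force: 64.7
```

```bash
python3 go.py 529.8 -109 205 12.2; python3 - <<'E'
from cell import ctrl
from h import *
for n in("top","side"):
    d=ctrl.get_image(n);W=cloud(d);p=top(W,(604,-292),45,16,32);print(n,len(p),cv2.minAreaRect(p[:,:2].astype(np.float32)),p.mean(0))
E
```

```text
t 23.25 pos [ 604.  -291.6   26.1] yaw 12.5 rp [ 3.141e+00 -1.000e-03] F [-0.2  0.1  5.6] w 52.9 gf 64.7
az total 0.0029 rows>= 1 shift totals [-0.1131 -0.6473 -0.5964] mm 266 q [ 0.1   1.02  0.56  1.6  -0.73  0.74 -0.35]
top 0 ((0.0, 0.0), (0.0, 0.0), 0.0) [nan nan nan]
side 368 ((601.3521728515625, -289.60784912109375), (75.24433898925781, 72.51424407958984), 69.34632110595703) [ 595.16378672 -292.10635877   24.12451265]<stdin>:4: RuntimeWarning: Mean of empty slice.
  ret = um.true_divide(
```

Request:
{"name": "step_arm", "arguments": {
  "plan": [
    {"dx": 0, "dy": 0, "dz": -0.02, "ax": 0, "ay": 0, "az": 0, "gripper": 0},
    {"dx": 0, "dy": 0, "dz": -0.07, "ax": 0, "ay": 0, "az": 0, "gripper": 0},
    {"dx": 0, "dy": 0, "dz": -0.12, "ax": 0, "ay": 0, "az": 0, "gripper": 0},
    {"dx": 0, "dy": 0, "dz": -0.12, "ax": 0, "ay": 0, "az": 0, "gripper": 0},
    {"dx": 0, "dy": 0, "dz": -0.12, "ax": 0, "ay": 0, "az": 0, "gripper": 0},
    {"dx": 0, "dy": 0, "dz": -0.1, "ax": 0, "ay": 0, "az": 0, "gripper": 0},
    {"dx": -0.013, "dy": -0.06, "dz": -0.046, "ax": 0, "ay": 0, "az": 0, "gripper": 0},
    {"dx": -0.02, "dy": -0.12, "dz": 0, "ax": 0, "ay": 0, "az": 0, "gripper": 0},
    {"dx": -0.02, "dy": -0.12, "dz": 0, "ax": 0, "ay": 0, "az": 0, "gripper": 0},
    {"dx": -0.02, "dy": -0.12, "dz": 0, "ax": 0, "ay": 0, "az": 0, "gripper": 0},
    {"dx": -0.02, "dy": -0.12, "dz": 0, "ax": 0, "ay": 0, "az": 0, "gripper": 0},
    {"dx": -0.02, "dy": -0.107, "dz": 0, "ax": 0, "ay": 0, "az": 0, "gripper": 0},
    {"dx": 0, "dy": 0, "dz": 0, "ax": 0, "ay": 0, "az": 0, "gripper": 0},
    {"dx": 0, "dy": 0, "dz": 0, "ax": 0, "ay": 0, "az": 0, "gripper": 0}
  ]
}}

```text
clock: 25.1
eef_pos: [528.2, -108.8, 204.2]
tool_rot: [3.141, 0.0, 0.218]
force: [0.6, -0.7, -0.7]
width: 52.3
gripper_force: 64.1
```

```bash
python3 go.py 529.8 -109 130 12.2; python3 - <<'E'
from cell import ctrl
from h import *
d=ctrl.get_image("side");cv2.imwrite("pics/s3.png",cv2.resize(d["color"][100:280,260:460,::-1],None,fx=3,fy=3))
E
```

```text
t 25.1 pos [ 528.2 -108.8  204.2] yaw 12.5 rp [3.141 0.   ] F [ 0.6 -0.7 -0.7] w 52.3 gf 64.1
az total 0.0033 rows>= 1 shift totals [0.005  0.0019 0.2474] mm 74 q [-0.32  0.65  0.75  1.89 -0.59  0.83 -0.62]
```

View pics/s3.png

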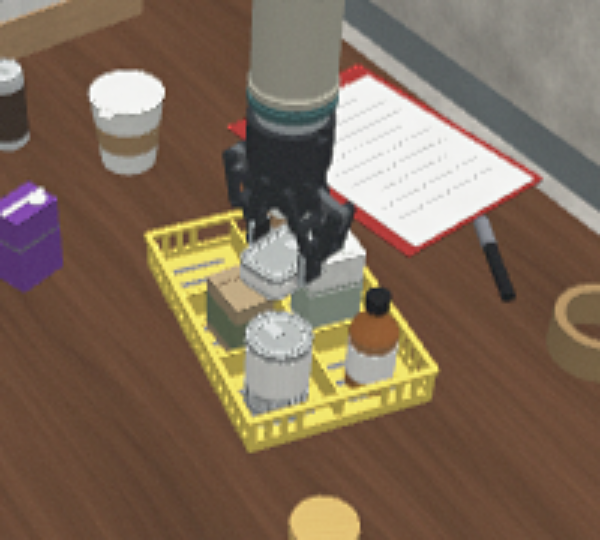

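The large tin stands in the near compartment in front of the bottle, with the flat tin held level above it. I'll lower the flat tin to just above the tin top.

Request:
{"name": "step_arm", "arguments": {
  "plan": [
    {"dx": 0.005, "dy": 0.002, "dz": 0.04, "ax": 0, "ay": 0, "az": 0, "gripper": 0},
    {"dx": 0, "dy": 0, "dz": 0.06, "ax": 0, "ay": 0, "az": 0, "gripper": 0},
    {"dx": 0, "dy": 0, "dz": 0.06, "ax": 0, "ay": 0, "az": 0, "gripper": 0},
    {"dx": 0, "dy": 0, "dz": 0.05, "ax": 0, "ay": 0, "az": 0, "gripper": 0},
    {"dx": 0, "dy": 0, "dz": 0.03, "ax": 0, "ay": 0, "az": 0, "gripper": 0},
    {"dx": 0, "dy": 0, "dz": 0.007, "ax": 0, "ay": 0, "az": 0, "gripper": 0},
    {"dx": 0, "dy": 0, "dz": 0, "ax": 0, "ay": 0, "az": 0, "gripper": 0},
    {"dx": 0, "dy": 0, "dz": 0, "ax": 0, "ay": 0, "az": 0, "gripper": 0}
  ]
}}

```text
clock: 26.15
eef_pos: [530.5, -109.4, 130.5]
tool_rot: [3.141, -0.001, 0.218]
force: [-0.3, -0.1, -0.2]
width: 52.5
gripper_force: 64.1
```

```bash
python3 go.py 529.8 -109 125.1 12.2
```

```text
t 26.15 pos [ 530.5 -109.4  130.5] yaw 12.5 rp [ 3.141e+00 -1.000e-03] F [-0.3 -0.1 -0.2] w 52.5 gf 64.1
az total 0.0029 rows>= 1 shift totals [-0.002  -0.0019  0.018 ] mm 5 q [-0.25  0.74  0.64  1.94 -0.7   0.69 -0.53]
```

Request:
{"name": "step_arm", "arguments": {
  "plan": [
    {"dx": -0.002, "dy": -0.001, "dz": 0.005, "ax": 0, "ay": 0, "az": 0, "gripper": 0},
    {"dx": 0, "dy": 0, "dz": 0.005, "ax": 0, "ay": 0, "az": 0, "gripper": 0},
    {"dx": 0, "dy": 0, "dz": 0.004, "ax": 0, "ay": 0, "az": 0, "gripper": 0},
    {"dx": 0, "dy": 0, "dz": 0.003, "ax": 0, "ay": 0, "az": 0, "gripper": 0},
    {"dx": 0, "dy": 0, "dz": 0.002, "ax": 0, "ay": 0, "az": 0, "gripper": 0},
    {"dx": 0, "dy": 0, "dz": 0, "ax": 0, "ay": 0, "az": 0, "gripper": 0}
  ]
}}

```text
clock: 26.9
eef_pos: [529.5, -109.2, 125.0]
tool_rot: [-3.141, -0.001, 0.217]
force: [-2.6, 1.0, 7.0]
width: 52.7
gripper_force: 65.0
```

Request:
{"name": "step_arm", "arguments": {
  "plan": [
    {"dx": 0, "dy": 0, "dz": 0, "ax": 0, "ay": 0, "az": 0, "gripper": 0.66},
    {"dx": 0, "dy": 0, "dz": 0, "ax": 0, "ay": 0, "az": 0, "gripper": 0.72},
    {"dx": 0, "dy": 0, "dz": 0, "ax": 0, "ay": 0, "az": 0, "gripper": 0.85},
    {"dx": 0, "dy": 0, "dz": 0, "ax": 0, "ay": 0, "az": 0, "gripper": 0.85},
    {"dx": 0, "dy": 0, "dz": -0.02, "ax": 0, "ay": 0, "az": 0, "gripper": 0.85},
    {"dx": 0, "dy": 0, "dz": -0.05, "ax": 0, "ay": 0, "az": 0, "gripper": 0.85},
    {"dx": 0, "dy": 0, "dz": -0.1, "ax": 0, "ay": 0, "az": 0, "gripper": 1},
    {"dx": 0, "dy": 0, "dz": -0.12, "ax": 0, "ay": 0, "az": 0, "gripper": 1},
    {"dx": 0, "dy": 0, "dz": -0.06, "ax": 0, "ay": 0, "az": -0.08, "gripper": 1},
    {"dx": 0, "dy": 0, "dz": 0, "ax": 0, "ay": 0, "az": -0.08, "gripper": 1},
    {"dx": 0, "dy": 0, "dz": 0, "ax": 0, "ay": 0, "az": -0.08, "gripper": 1}
  ]
}}

```text
clock: 28.28
eef_pos: [529.7, -109.3, 230.8]
tool_rot: [3.14, -0.001, 0.599]
force: [0.5, 0.2, -0.5]
width: 85.3
gripper_force: 0.0
```

```bash
python3 go.py 437.5 -311.5 225 33.8
```

```text
t 28.27 pos [ 529.7 -109.3  230.8] yaw 34.3 rp [ 3.14e+00 -1.00e-03] F [ 0.5  0.2 -0.5] w 85.3 gf 0.0
az total 0.0055 rows>= 1 shift totals [-0.6303  0.3891  0.0193] mm 222 q [-0.28  0.58  0.67  1.86 -0.47  0.86 -0.35]
```

Request:
{"name": "step_arm", "arguments": {
  "plan": [
    {"dx": -0.06, "dy": 0.039, "dz": 0, "ax": 0, "ay": 0, "az": 0.005, "gripper": 1},
    {"dx": -0.12, "dy": 0.075, "dz": 0, "ax": 0, "ay": 0, "az": 0, "gripper": 1},
    {"dx": -0.12, "dy": 0.075, "dz": 0, "ax": 0, "ay": 0, "az": 0, "gripper": 1},
    {"dx": -0.12, "dy": 0.075, "dz": 0, "ax": 0, "ay": 0, "az": 0, "gripper": 1},
    {"dx": -0.12, "dy": 0.075, "dz": 0, "ax": 0, "ay": 0, "az": 0, "gripper": 1},
    {"dx": -0.09, "dy": 0.05, "dz": 0.05, "ax": 0, "ay": 0, "az": 0, "gripper": 1},
    {"dx": 0, "dy": 0, "dz": 0.1, "ax": 0, "ay": 0, "az": 0, "gripper": 1},
    {"dx": 0, "dy": 0, "dz": 0.08, "ax": 0, "ay": 0, "az": 0, "gripper": 1},
    {"dx": 0, "dy": 0, "dz": 0, "ax": 0, "ay": 0, "az": 0, "gripper": 1},
    {"dx": 0, "dy": 0, "dz": 0, "ax": 0, "ay": 0, "az": 0, "gripper": 1}
  ]
}}

```text
clock: 29.52
eef_pos: [436.5, -312.2, 161.3]
tool_rot: [3.14, 0.0, 0.585]
force: [0.5, 0.1, -0.3]
width: 85.6
gripper_force: 0.0
```

```bash
python3 go.py 437.5 -311.5 66 33.8; python3 - <<'E'
from cell import ctrl
from h import *
for n in("top","side"):
    d=ctrl.get_image(n);W=cloud(d);p=top(W,(530,-109),60,117,136);print(n,len(p),len(p)and cv2.minAreaRect(p[:,:2].astype(np.float32)),p.mean(0))
E
```

```text
t 29.52 pos [ 436.5 -312.2  161.3] yaw 33.5 rp [3.14 0.  ] F [ 0.5  0.1 -0.3] w 85.6 gf 0.0
az total -0.0034 rows>= 1 shift totals [ 4.100e-03 -2.000e-04  3.177e-01] mm 95 q [ 0.2   0.66  0.57  1.94 -0.54  0.7   0.12]
top 506 ((530.2199096679688, -110.78716278076172), (76.11620330810547, 54.144203186035156), 11.979122161865234) [ 530.23886508 -110.91373441  123.30088637]
side 274 ((520.3833618164062, -100.81047821044922), (81.74955749511719, 49.52177810668945), 52.419185638427734) [ 520.31479721 -107.40034847  123.41084679]
```

Request:
{"name": "step_arm", "arguments": {
  "plan": [
    {"dx": 0.004, "dy": 0, "dz": 0.06, "ax": 0, "ay": 0, "az": 0, "gripper": 1},
    {"dx": 0, "dy": 0, "dz": 0.09, "ax": 0, "ay": 0, "az": 0, "gripper": 1},
    {"dx": 0, "dy": 0, "dz": 0.08, "ax": 0, "ay": 0, "az": 0, "gripper": 1},
    {"dx": 0, "dy": 0, "dz": 0.06, "ax": 0, "ay": 0, "az": 0, "gripper": 1},
    {"dx": 0, "dy": 0, "dz": 0.027, "ax": 0, "ay": 0, "az": 0, "gripper": 1},
    {"dx": 0, "dy": 0, "dz": 0, "ax": 0, "ay": 0, "az": 0, "gripper": 1},
    {"dx": 0, "dy": 0, "dz": 0, "ax": 0, "ay": 0, "az": 0, "gripper": 0},
    {"dx": 0, "dy": 0, "dz": 0, "ax": 0, "ay": 0, "az": 0, "gripper": 0},
    {"dx": 0, "dy": 0, "dz": 0, "ax": 0, "ay": 0, "az": 0, "gripper": 0},
    {"dx": 0, "dy": 0, "dz": 0, "ax": 0, "ay": 0, "az": 0, "gripper": 0},
    {"dx": 0, "dy": 0, "dz": 0, "ax": 0, "ay": 0, "az": 0, "gripper": 0}
  ]
}}

```text
clock: 31.0
eef_pos: [438.3, -310.7, 66.6]
tool_rot: [3.14, -0.001, 0.586]
force: [-0.8, 1.9, 7.6]
width: 59.7
gripper_force: 64.3
```

```bash
python3 go.py 437.5 82.6 250 33.8
```

```text
t 31.0 pos [ 438.3 -310.7   66.6] yaw 33.6 rp [ 3.14e+00 -1.00e-03] F [-0.8  1.9  7.6] w 59.7 gf 64.3
az total -0.0022 rows>= 1 shift totals [ 0.7271 -1.0909 -0.6113] mm 434 q [ 0.29  0.8   0.42  1.98 -0.67  0.5   0.22]
```

Request:
{"name": "step_arm", "arguments": {
  "plan": [
    {"dx": 0, "dy": 0, "dz": -0.02, "ax": 0, "ay": 0, "az": 0, "gripper": 0},
    {"dx": 0, "dy": 0, "dz": -0.06, "ax": 0, "ay": 0, "az": 0, "gripper": 0},
    {"dx": 0, "dy": 0, "dz": -0.12, "ax": 0, "ay": 0, "az": 0, "gripper": 0},
    {"dx": 0, "dy": 0, "dz": -0.12, "ax": 0, "ay": 0, "az": 0, "gripper": 0},
    {"dx": 0, "dy": 0, "dz": -0.12, "ax": 0, "ay": 0, "az": 0, "gripper": 0},
    {"dx": 0, "dy": 0, "dz": -0.1, "ax": 0, "ay": 0, "az": 0, "gripper": 0},
    {"dx": 0, "dy": 0, "dz": -0.04, "ax": 0, "ay": 0, "az": 0, "gripper": 0}
  ]
}}

```text
clock: 31.88
eef_pos: [438.1, -310.6, 240.8]
tool_rot: [3.14, -0.001, 0.587]
force: [-0.3, 0.8, -4.4]
width: 59.5
gripper_force: 66.1
```

Request:
{"name": "step_arm", "arguments": {
  "plan": [
    {"dx": 0.05, "dy": -0.04, "dz": 0, "ax": 0, "ay": 0, "az": 0, "gripper": 0},
    {"dx": 0.1, "dy": -0.078, "dz": 0, "ax": 0, "ay": 0, "az": 0, "gripper": 0},
    {"dx": 0.1, "dy": -0.078, "dz": 0, "ax": 0, "ay": 0, "az": 0, "gripper": 0},
    {"dx": 0.1, "dy": -0.078, "dz": 0, "ax": 0, "ay": 0, "az": 0, "gripper": 0},
    {"dx": 0.1, "dy": -0.078, "dz": 0, "ax": 0, "ay": 0, "az": 0, "gripper": 0},
    {"dx": 0.1, "dy": -0.078, "dz": 0, "ax": 0, "ay": 0, "az": 0, "gripper": 0},
    {"dx": 0.1, "dy": -0.078, "dz": 0, "ax": 0, "ay": 0, "az": 0, "gripper": 0},
    {"dx": 0.1, "dy": -0.078, "dz": 0, "ax": 0, "ay": 0, "az": 0, "gripper": 0},
    {"dx": 0.1, "dy": -0.078, "dz": 0, "ax": 0, "ay": 0, "az": 0, "gripper": 0},
    {"dx": 0.1, "dy": -0.078, "dz": 0, "ax": 0, "ay": 0, "az": 0, "gripper": 0},
    {"dx": 0.09, "dy": -0.07, "dz": 0, "ax": 0, "ay": 0, "az": 0, "gripper": 0},
    {"dx": 0.047, "dy": -0.04, "dz": 0, "ax": 0, "ay": 0, "az": 0, "gripper": 0},
    {"dx": 0, "dy": 0, "dz": 0, "ax": 0, "ay": 0, "az": 0, "gripper": 0},
    {"dx": 0, "dy": 0, "dz": 0, "ax": 0, "ay": 0, "az": 0, "gripper": 0}
  ]
}}

```text
clock: 33.62
eef_pos: [567.3, 80.9, 239.1]
tool_rot: [3.141, 0.001, 0.584]
force: [-0.3, 0.2, -3.3]
width: 59.6
gripper_force: 66.0
```

```bash
python3 go.py 568.7 82.6 76 33.8; python3 - <<'E'
from cell import ctrl
from h import *
d=ctrl.get_image("side");cv2.imwrite("pics/s4.png",cv2.resize(d["color"][60:260,220:460,::-1],None,fx=2.5,fy=2.5))
E
```

```text
t 33.62 pos [567.3  80.9 239.1] yaw 33.5 rp [3.141e+00 1.000e-03] F [-0.3  0.2 -3.3] w 59.6 gf 66.0
az total -0.0036 rows>= 1 shift totals [ 0.007  -0.0022  0.5437] mm 163 q [-0.63  0.63  0.7   1.77 -0.49  0.93 -0.7 ]
```

View pics/s4.png

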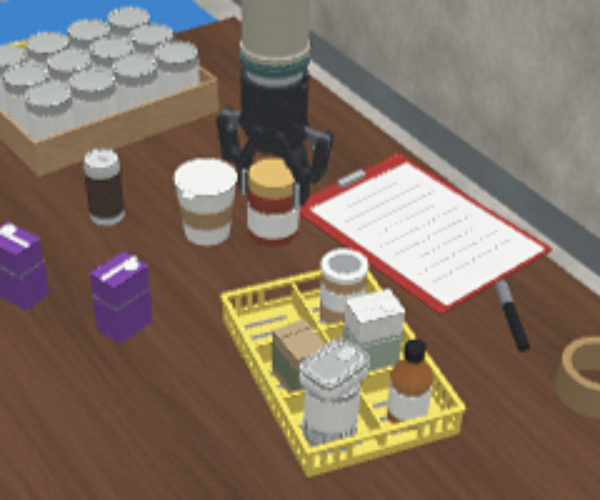

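The jar hangs upright and the flat tin sits on the large tin. I'll lower the jar.

Request:
{"name": "step_arm", "arguments": {
  "plan": [
    {"dx": 0.005, "dy": -0.002, "dz": 0.06, "ax": 0, "ay": 0, "az": 0, "gripper": 0},
    {"dx": 0, "dy": 0, "dz": 0.1, "ax": 0, "ay": 0, "az": 0, "gripper": 0},
    {"dx": 0, "dy": 0, "dz": 0.11, "ax": 0, "ay": 0, "az": 0, "gripper": 0},
    {"dx": 0, "dy": 0, "dz": 0.1, "ax": 0, "ay": 0, "az": 0, "gripper": 0},
    {"dx": 0, "dy": 0, "dz": 0.08, "ax": 0, "ay": 0, "az": 0, "gripper": 0},
    {"dx": 0, "dy": 0, "dz": 0.05, "ax": 0, "ay": 0, "az": 0, "gripper": 0},
    {"dx": 0, "dy": 0, "dz": 0.03, "ax": 0, "ay": 0, "az": 0, "gripper": 0},
    {"dx": 0, "dy": 0, "dz": 0.01, "ax": 0, "ay": 0, "az": 0, "gripper": 0},
    {"dx": 0, "dy": 0, "dz": 0, "ax": 0, "ay": 0, "az": 0, "gripper": 0},
    {"dx": 0, "dy": 0, "dz": 0, "ax": 0, "ay": 0, "az": 0, "gripper": 0}
  ]
}}

```text
clock: 34.92
eef_pos: [569.3, 84.4, 77.9]
tool_rot: [3.141, -0.001, 0.587]
force: [-0.1, 0.2, -3.9]
width: 59.3
gripper_force: 66.0
```

Contact is expected at about 70.6, so 7.3 mm to go.

Request:
{"name": "step_arm", "arguments": {
  "plan": [
    {"dx": -0.003, "dy": 0.002, "dz": 0.007, "ax": 0, "ay": 0, "az": 0, "gripper": 0},
    {"dx": 0, "dy": 0, "dz": 0.006, "ax": 0, "ay": 0, "az": 0, "gripper": 0},
    {"dx": 0, "dy": 0, "dz": 0.004, "ax": 0, "ay": 0, "az": 0, "gripper": 0},
    {"dx": 0, "dy": 0, "dz": 0.004, "ax": 0, "ay": 0, "az": 0, "gripper": 0},
    {"dx": 0, "dy": 0, "dz": 0.003, "ax": 0, "ay": 0, "az": 0, "gripper": 0},
    {"dx": 0, "dy": 0, "dz": 0, "ax": 0, "ay": 0, "az": 0, "gripper": 0}
  ]
}}

```text
clock: 35.67
eef_pos: [568.4, 83.3, 70.7]
tool_rot: [-3.141, -0.0, 0.587]
force: [-3.4, 0.0, 5.8]
width: 59.5
gripper_force: 66.8
```

Request:
{"name": "step_arm", "arguments": {
  "plan": [
    {"dx": 0, "dy": 0, "dz": 0.001, "ax": 0, "ay": 0, "az": 0, "gripper": 0.75},
    {"dx": 0, "dy": 0, "dz": 0, "ax": 0, "ay": 0, "az": 0, "gripper": 0.82},
    {"dx": 0, "dy": 0, "dz": 0, "ax": 0, "ay": 0, "az": 0, "gripper": 0.92},
    {"dx": 0, "dy": 0, "dz": 0, "ax": 0, "ay": 0, "az": 0, "gripper": 0.92},
    {"dx": 0, "dy": 0, "dz": -0.02, "ax": 0, "ay": 0, "az": 0, "gripper": 0.92},
    {"dx": 0, "dy": 0, "dz": -0.05, "ax": 0, "ay": 0, "az": 0, "gripper": 0.92},
    {"dx": 0, "dy": 0, "dz": -0.1, "ax": 0, "ay": 0, "az": 0, "gripper": 1},
    {"dx": 0, "dy": 0, "dz": -0.12, "ax": 0, "ay": 0, "az": 0, "gripper": 1},
    {"dx": 0, "dy": 0, "dz": -0.12, "ax": 0, "ay": 0, "az": 0, "gripper": 1},
    {"dx": 0, "dy": 0, "dz": -0.12, "ax": 0, "ay": 0, "az": 0, "gripper": 1},
    {"dx": -0.1, "dy": -0.06, "dz": -0.08, "ax": 0, "ay": 0, "az": 0, "gripper": 1},
    {"dx": -0.1, "dy": -0.06, "dz": 0, "ax": 0, "ay": 0, "az": 0, "gripper": 1},
    {"dx": -0.1, "dy": -0.06, "dz": 0, "ax": 0, "ay": 0, "az": 0, "gripper": 1},
    {"dx": 0, "dy": 0, "dz": 0, "ax": 0, "ay": 0, "az": 0, "gripper": 1}
  ]
}}

```text
clock: 37.42
eef_pos: [461.1, 78.5, 253.6]
tool_rot: [-3.139, 0.0, 0.586]
force: [0.9, -0.1, 1.1]
width: 85.4
gripper_force: 0.0
```

```bash
python3 - <<'E'
from cell import ctrl
from h import *
print(ctrl.read_state()["eef_pos"])
C=np.array([597.8,-23.]);a=np.radians(-11.2);R=np.array([[np.cos(a),np.sin(a)],[-np.sin(a),np.cos(a)]])
O={"flat":((530,-110),117,136,60),"jam":((569,83),80,100,45),"carton":((645,-33),92,112,45),"drum":((667,63),84,104,45),"bottle":((627,-135),115,130,40),"tea":((547,-16),70,88,45),"cup":((609,324),90,105,60),"slim":((500,434),96,115,45)}
for n in("top","side"):
    d=ctrl.get_image(n);W=cloud(d);cv2.imwrite(f"pics/{n}9.png",cv2.resize(d["color"][80:280,220:460,::-1],None,fx=2.5,fy=2.5))
    for k,(c,z0,z1,r) in O.items():
        p=top(W,c,r,z0,z1)
        if len(p)<5: continue
        q=cv2.minAreaRect(p[:,:2].astype(np.float32));print(n,k,len(p),np.round(q[0],1),np.round(q[1],1),"z",p[:,2].mean().round(1),"crate",(R@(np.array(q[0])-C)).round(1))
E
```

```text
[461.07812602  78.48227432 253.61248552]
top flat 510 [ 530.1 -111.1] [75.6 53.6] z 123.1 crate [-49.3 -99.5]
top jam 312 [571.7  80. ] [58.8 50.8] z 91.3 crate [-45.7  95.9]
top carton 337 [644.8 -34.3] [44.9 60.6] z 101.9 crate [48.3 -2. ]
top drum 364 [668.2  63. ] [60.5 59.4] z 91.8 crate [52.4 98. ]
top bottle 60 [ 627.8 -135.6] [23.2 20.1] z 121.6 crate [  51.3 -104.6]
top tea 339 [547.5 -16.2] [62.4 45.7] z 78.8 crate [-50.6  -3.1]
top cup 782 [609.6 324.6] [89.  88.9] z 98.0 crate [-56.  343.3]
top slim 247 [500.7 434. ] [48.6 48.4] z 103.5 crate [-184.   429.4]
side flat 384 [ 530.5 -108.1] [78.2 58. ] z 123.4 crate [-49.5 -96.6]
side jam 229 [566.3  80.8] [62.1 59.7] z 91.2 crate [-51.1  95.7]
side carton 247 [645.9 -32.2] [51.1 63.4] z 101.7 crate [49.   0.3]
side drum 206 [667.  65.] [62.5 61.9] z 92.5 crate [50.8 99.8]
side bottle 53 [ 626.6 -134.1] [27.7 21.4] z 121.5 crate [  49.8 -103.4]
side tea 219 [547.8 -12.5] [63.7 46.4] z 78.9 crate [-51.1   0.6]
side cup 175 [600.7 323.1] [79.  70.5] z 98.7 crate [-64.4 340. ]
side slim 115 [502.1 436.2] [50.7 46.5] z 104.0 crate [-183.1  431.9]
```

View pics/side9.png

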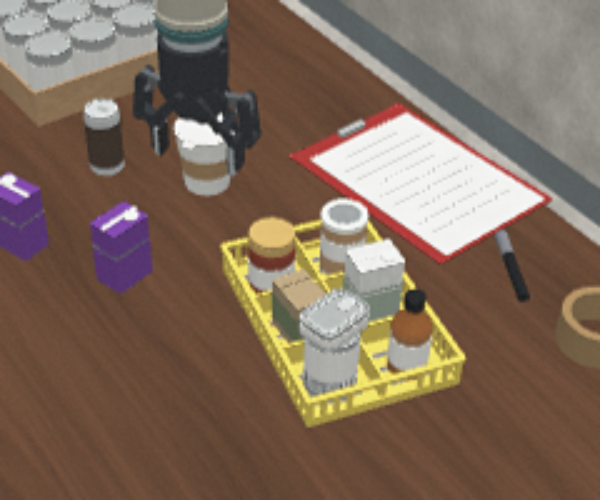

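All four things stand where they belong, the neighbours haven't moved, and the gripper is clear, so I'm handing in.

```bash
python3 -c "
from cell import ctrl
print(ctrl.finish_job())"
```

```text
the job is handed in; nothing more can be done
None
```

The large tin, jam jar and drink carton stand upright in their compartments with the flat tin on the large tin. My last camera check, at 37 s of the allowed 115 s, put them within tolerance with nothing else moved; I handed the job in then, and no verdict came back.

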